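# Inspect a sampler cone under a reading loupe

### The job

Press the two hinged clips of the inspection holder down until each snaps shut on the flange of the metal cone, without pressing on the cone yourself. Then pick up the loupe by its handle and hold it level, lens centred over the tip of the cone and at the height of the white pointer on the holder's post, without touching cone or holder with the loupe or shifting the pointer. Finish while still holding it there, still and in the gripper alone, and leave the tape roll, vial and beaker where they stand.

Things in the scene. Friction and masses are not known exactly. Their poses are not given: they have to be found in the camera images.
- holder: fixed bare aluminium plate 90 (x) x 184 (y) x 14 mm with a 40 mm wide tongue reaching out to x = +119 mm; origin under the cone's axis at bench level, z up. On the tongue, at x = +95 mm, y = 0, stands a steel post 12 mm thick (16 mm cap), its top 201 mm above the bench. It stands left or right on the bench, turned up to 0.35 rad
- cone: bare metal sampler cone fixed on the holder: flange 54 mm across and 4 mm thick, cone 34 mm wide at its foot, narrowing to its small blunt tip; origin at its underside, 14 mm above the bench
- cone_tip (a point): the tip of the cone, 36 mm above the bench, on the holder's z axis (x = y = 0 of the holder)
- clip_left (a joint): hinge of the steel clip on the holder's +y side, rad: 0 shut (flap level, hard stop), starts 0.45 to 0.75 (wide open). Flap 40 mm wide (x), 4 thick, from the hinge (holder y +80 mm, 22 above the bench, axis along x) 60 mm inward; free end raised when open. About 3 N at the pad pushes it down; a detent pulls it home over the last 0.05 rad and holds it; let go above that it stays ajar
- clip_right (a joint): the same, mirrored: clip on the holder's -y side, hinge at holder y = -80 mm, free end at y = -20 mm. Beside each flap, at holder x = +32 to +41 mm, y = +/-34 mm, stands a small latch post, its top 31 mm above the bench
- clip_left_pad (a point): pressing point on top of the left clip, 38 mm inward of its hinge; when shut it lies at holder x = 0, y = +42 mm, 24 mm above the bench
- clip_right_pad (a point): pressing point on top of the right clip, 38 mm inward of its hinge; when shut it lies at holder x = 0, y = -42 mm, 24 mm above the bench
- focus_mark (a point): tip of the white pointer (28 x 8 x 3 mm) that reaches from a black collar (21 mm across, 14 mm tall) on the post toward the cone; at holder x = +60 mm, y = 0. Its height, 100 to 150 mm above the bench, is the height for the lens centre. The collar slides on the post if pushed with more than about 4 N
- loupe: loose reading loupe lying flat on the bench, about 90 g: clear lens in an aluminium rim, 66 mm across, 18 mm thick, on a straight white handle 16 mm wide, 18 mm high, along its -x axis from x = -48 to -144 mm; origin under the lens centre, z up. Starts on the side that the holder leaves free, handle toward the robot, turned up to 0.35 rad
- lens_centre (a point): centre of the loupe's lens, 9 mm above its underside
- loupe_grip (a point): middle of the place to grip on the loupe's handle, at x = -80 mm, 9 mm above its underside; pinch across the 16 mm width
- tape_roll: green roll of tape lying flat, 68 mm across, 19 mm high, origin under its centre; leave it alone
- vial: small capped vial, 22 mm across, 51 mm tall, origin under its centre; leave it alone
- beaker: plastic beaker, 55 mm across, 67 mm tall, origin under its centre; leave it alone
Not all that is in view belongs to the job. Of the things that look like the loupe, take the one that is farthest to the robot's right at the start.

How it is judged:
By the outcome, as a careful person would: the job done as asked, in the order asked, and still so for the second after the job is handed in, while the arm keeps its last pose, push and grip.
It also fails if it takes over 59 s, if anything falls off the work surface, if the arm or the gripper's body presses on something with over 40 N, if the wrist force passes 120 N, or if a joint passes its speed limit or range.

### The arm

A 7-joint arm with a two-finger parallel gripper is mounted at the origin on a cart in front of the work surface, level with it; the furniture and walls round the work are solid. World frame = base frame: x ahead of the robot, y to its left, z up, the work surface at z = 0. Lengths are in mm, angles in rad, forces in N, time in s.
With the tool pointing down it reaches from about 425 to 875 mm from the base axis. Payload 8.4 kg.
Tool frame: the origin (TCP) lies between the finger pads; the fingertips stand 19 mm ahead of it and the grasp point (between the pads) is the TCP (manip.tip_extent is the distance from the TCP to the fingertips, in mm); z points along the fingers, y is the line along which they close (so a half turn about z gives the same grasp; the last joint's range is limited). The gripper opens to 85 mm and grips with 20 to 120 N. Pads are 22 mm wide; open, the fingers measure 114 mm over their backs; the gripper's body (76 mm by 85 mm) begins 54 mm behind the grasp point. The pads swing forward as they close: fully open they stand 13 mm farther back than shut.
Start: joints at [1.22, 0.333, 0.04, 1.465, -0.013, 1.343, -0.059], TCP at [161.925, -629.48, 250.308] pointing down, gripper open.
Joint ranges: [-2.58, 2.58], [-0.38, 2.09], [-1.3, 1.39], [0.25, 2.4], [-1.5, 4.64], [0.08, 2.09], [-2.65, 2.65]. Speed limits (rad/s): [2.22, 2.22, 2.79, 2.79, 3.14, 3.14, 3.14].

### API

Orientations are given as a rotation vector (axis times angle).
In Python, from bench import manip gives the robot as it stands.
- The arm moves only by the tool step_arm, never from a script. Its argument "commands" is a list of rows, each a list of 3 entries, a list of its own where there are three numbers: the shift along the world's x, y, z in shares of 40 cm (1.0 is 40 cm), then the turn, a rotation vector about the world's x, y, z in normalised numbers (1 is 90 degrees), then the opening, from 0 (shut) to 1 (fully open). In form: [[[x, y, z], [ax, ay, az], hand], ...]. A call has 1 to 20 rows; each row is the pose to reach, as a shift and turn from the pose commanded when the call began; what a row does not reach only later rows make up. A row lasts 1/8 s, in which the tool goes at most 62.5 mm and 10.7 degrees, less where a joint would pass 70% of its speed; a pose out of reach is approached as far as the arm can. Shift and turn numbers lie between -1 and 1, and a call with a number outside is refused. A call with a gripper value outside its range is refused whole. The fingers move at their own pace and stop on an object; "grip_force" is the grip in N (left out, the last holds). Time passes only in rows, so rows that repeat a pose let the fingers close. It gives the time, the measured TCP pose, the force, the opening and the grip force at its end, in the units of the state.
- manip.observe(): the state, without advancing time (a new reading comes with each control period).
- manip.capture(name): name is "side" or "top"; returns (picture, depth): 480x640x3 uint8, blue, green, red; 480x640 float32, mm along the optical axis (not along the pixel's ray), 0 where there is no reading.
- manip.calibration(name): a dict with "intrinsics" (3x3 intrinsics, pixels), "R" (3x3) and "t" (3): a world point X has camera coordinates R X + t. Camera axes: x right, y down, z forward; pixel columns grow to the right and rows downward; lengths in mm; the calibration is good to about 2 mm. A picture is of the moment at which its call begins. calibration takes no time and is no camera call.
- manip.job_done(): hands the job in; it is judged then, once.
The state is a dict: "clock": time; "qpos": joint angles; "joint_vel": joint speeds; "joint_efforts": joint torques, N m; "tcp_pos": TCP position; "ee_rot": TCP orientation; "ft_force": force on the tool from outside, world axes, zero at the start; "wrist_torque": the same for the moment, N m; "width": finger opening in mm; "finger_force": force on a finger pad.
Only numpy, scipy, OpenCV 4.12 (cv2) and the standard library are available. Lean on these libraries where they do the work, as an engineer would, in place of code of your own. Each camera call takes 0.05 s, during which the arm holds its last target. There are 200 camera calls.

## Working session

There is one attempt and no reset: what is moved stays moved. The work goes in short steps, Python scripts to look and compute and a tool call to move; the robot and the scene stay as the last step left them, time stands still between calls to the robot, and variables do not carry over. Pictures are saved under pics/ and viewed, at most 10 in all, crops included, and the job is handed in when it is done.

Besides the shell and the picture viewer there is one more tool, called after ">>>" as name(argument=value, ...), one argument or row to a line, values as JSON. step_arm: Moves the arm, as the interface text tells. Its arguments: {"type":"object","properties":{"commands":{"type":"array","items":{"type":"array"}},"grip_force":{"type":"number"}},"required":["commands"]}

```bash
mkdir -p pics; cat > h.py <<'E'
import numpy as np, cv2
from bench import manip
def cap(n):
    im,d=manip.capture(n); np.savez(f'{n}.npz',im=im,d=d); return im,d
def world(n,d):
    c=manip.calibration(n);K=np.array(c['intrinsics']);R=np.array(c['R']);t=np.array(c['t']).ravel()
    v,u=np.mgrid[:480,:640]; P=np.stack([(u-K[0,2])/K[0,0]*d,(v-K[1,2])/K[1,1]*d,d],-1)
    W=(P-t)@R; W[d<=0]=np.nan; return W
def proj(n,X):
    c=manip.calibration(n);K=np.array(c['intrinsics']);p=(np.array(c['R'])@np.array(X,float)+np.array(c['t']).ravel()); q=K@p; return q[:2]/q[2]
E
python3 - <<'E'
from h import *
for n in('top','side'):
    im,d=cap(n); cv2.imwrite(f'pics/{n}0.png',im); print({k:np.round(v,2).tolist() for k,v in manip.calibration(n).items()},(d>0).mean())
s=manip.observe();print(s)
E
```

```text
{'intrinsics': [[580.08, 0.0, 327.65], [0.0, 580.08, 243.15], [0.0, 0.0, 1.0]], 'R': [[-0.02, -1.0, 0.02], [-0.99, 0.01, -0.1], [0.1, -0.03, -0.99]], 't': [53.05, 582.66, 1146.96]} 0.9959212239583334
{'intrinsics': [[572.64, 0.0, 320.85], [0.0, 572.64, 244.4], [0.0, 0.0, 1.0]], 'R': [[-0.76, -0.65, -0.01], [-0.52, 0.62, -0.58], [0.39, -0.43, -0.81]], 't': [455.72, 293.92, 823.43]} 0.9959895833333333
{'clock': 0.1, 'qpos': array([ 1.21977722,  0.3338408 ,  0.03987489,  1.46616534, -0.01341842,
        1.3432946 , -0.05851086]), 'joint_vel': array([ 2.73063685e-04,  6.55971898e-05, -1.08046545e-03, -3.27498417e-03,
       -1.55723845e-03, -6.42254267e-04, -2.72616779e-05]), 'joint_efforts': array([ 3.38331942e-03, -6.60023975e+01,  1.36970490e+00, -4.06473720e+01,
        1.70771097e-02,  9.03719600e-03,  6.87597367e-05]), 'tcp_pos': array([ 161.84751363, -629.13997237,  249.51839887]), 'ee_rot': array([-3.11532222e+00, -3.94284388e-01,  4.06845431e-04]), 'ft_force': array([ 0.41329543,  0.17883725, -0.20478765]), 'wrist_torque': array([ 0.01709681, -0.09380576, -0.00010681]), 'finger_force': 0.0, 'width': 85.23702438251308}
```

View pics/top0.png

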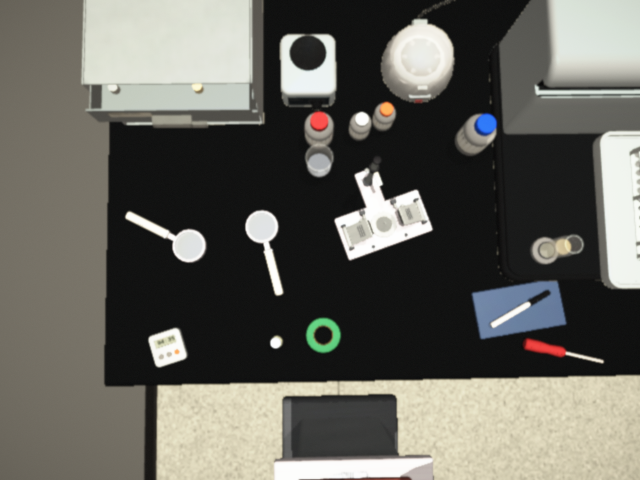

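View pics/side0.png

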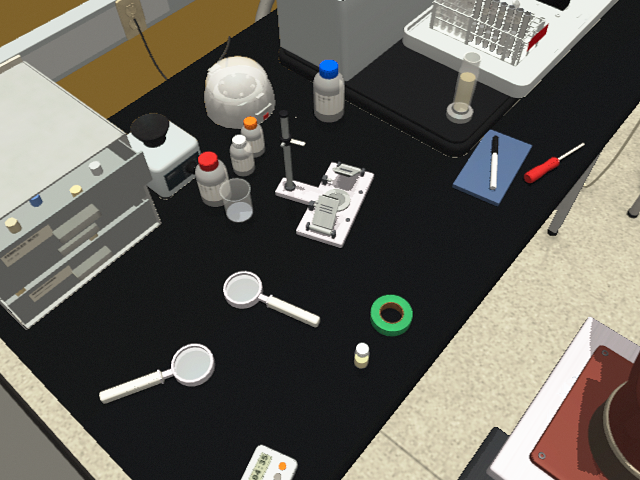

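The top view shows two loupes: A has its lens at (262,226) and its handle toward the robot, and B has its lens at (189,246) and its handle pointing up-left. A is farther to the robot's right (image right = -y), so it is the one meant. The holder is at (384,223) with its post leaning to (375,165). The tape is at (323,335), the vial at (277,342) and the beaker at (319,160). The side view shows the pointer at about (292,142).

```bash
python3 - <<'E'
from h import *
L=np.load('top.npz');S=np.load('side.npz');im=L['im'];W=world('top',L['d']);V=world('side',S['d']);si=S['im']
print('bench z',np.nanmedian(W[280:300,300:420,2]),np.nanmedian(V[250:300,330:360,2]))
for n,p in (('base',None),):pass
# loupe mask: heights
def rect(Wm,m,name):
    P=Wm[m][:,:2].astype(np.float32); r=cv2.minAreaRect(P); print(name,len(P),np.round(r[0],1),np.round(r[1],1),round(r[2],2),'z',np.round(np.nanpercentile(Wm[m][:,2],[5,50,95]),1)); return P
g=im.min(2)
box=np.zeros(g.shape,bool);box[200:300,240:300]=1
m=box&(g>70); P=rect(W,m,'loupe')
lens=np.zeros_like(box);lens[200:247,240:285]=1
e=cv2.minEnclosingCircle(W[m&lens][:,:2].astype(np.float32));print('lens',e)
h=np.zeros_like(box);h[250:300,255:300]=1;rect(W,m&h,'handle')
hb=np.zeros_like(box);hb[185:262,330:436]=1
mm=hb&(g>90)&(W[...,2]>5)&(W[...,2]<20);rect(W,mm,'plate')
# side
sb=np.zeros_like(box);sb[155:250,270:380]=1
mm=sb&(si.min(2)>90)&(V[...,2]>6)&(V[...,2]<20);rect(V,mm,'plate side')
sb[:]=0;sb[130:155,270:315]=1
mm=sb&(si.min(2)>150);print('pointer',mm.sum(),np.round(V[mm],0)[::4].tolist())
a=cv2.resize(im[150:310,230:450],None,fx=3,fy=3,interpolation=cv2.INTER_CUBIC)
b=cv2.resize(si[100:250,265:385],None,fx=3,fy=3,interpolation=cv2.INTER_CUBIC)
cv2.imwrite('pics/c1.png',a);cv2.imwrite('pics/c2.png',cv2.resize(si[95:255,215:385],None,fx=4,fy=3.7,interpolation=cv2.INTER_CUBIC))
E
```

```text
bench z 0.1868604497455842 -0.17943525153819678
loupe 1413 [571.3 163.3] [180.6  52.4] 26.36 z [-0.5 14.  20.5]
lens ((619.505615234375, 178.28958129882812), 40.88209533691406)
handle 451 [529.1 154.5] [99.1 18. ] 18.71 z [-1.2 16.8 21.3]
plate 2809 [645.8 -64.5] [140.  186.5] 18.89 z [10.  14.3 18.5]
plate side 2899 [656.2 -56.4] [164.2 184.9] 18.86 z [ 9.8 13.6 17.4]
pointer 54 [[703.0, -45.0, 141.0], [699.0, -45.0, 141.0], [701.0, -40.0, 142.0], [696.0, -44.0, 142.0], [691.0, -49.0, 141.0], [698.0, -41.0, 140.0], [693.0, -46.0, 140.0], [687.0, -49.0, 141.0], [780.0, -158.0, 0.0], [692.0, -44.0, 139.0], [684.0, -47.0, 142.0], [679.0, -51.0, 142.0], [683.0, -47.0, 140.0], [703.0, -21.0, 145.0]]
```

View pics/c1.png

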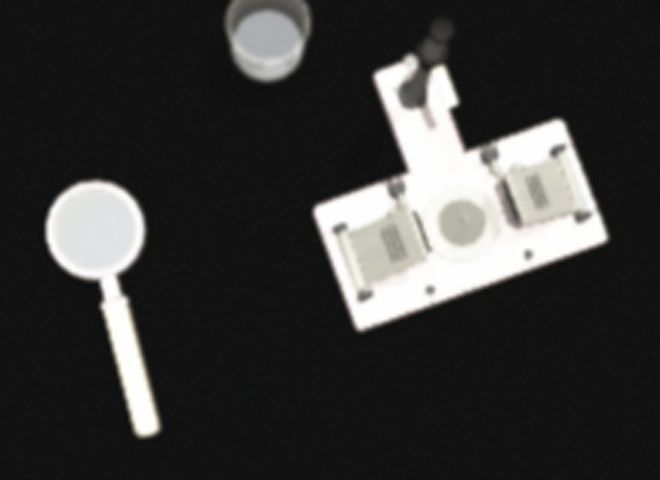

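View pics/c2.png

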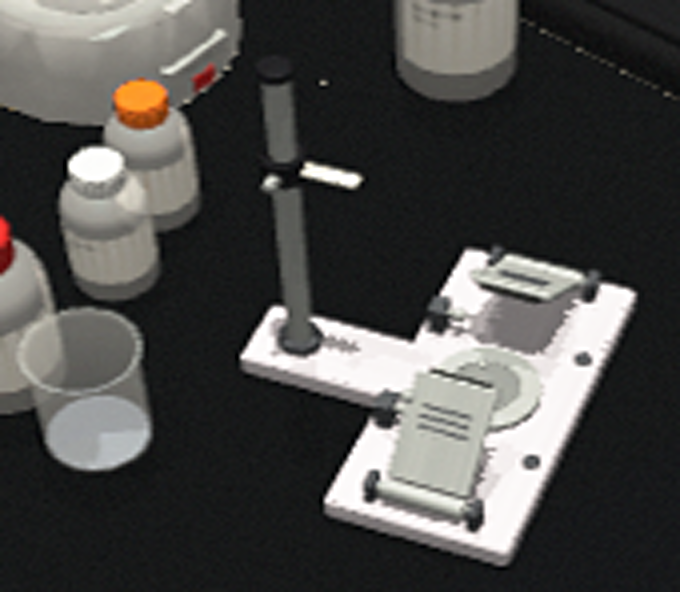

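The crops confirm it: loupe A (crop lens (95,230), handle running down to (147,425)) is the right one of the pair and its handle points at the robot. The flaps are open on both sides, and the pointer's white bar is at about (332,175) in the side crop. Next I'll refine the poses with a silhouette fit.

```bash
cat >> h.py <<'E'
from scipy.optimize import minimize
def T(p,X):
    c,s=np.cos(p[2]),np.sin(p[2]); X=np.array(X,float); return np.c_[p[0]+c*X[:,0]-s*X[:,1],p[1]+s*X[:,0]+c*X[:,1],X[:,2]]
def fill(n,polys,p):
    a=np.zeros((480,640),np.uint8)
    for q in polys:
        u=np.array([proj(n,x) for x in T(p,q)]); cv2.fillConvexPoly(a,cv2.convexHull(np.round(u*16).astype(np.int32)),255,cv2.LINE_AA,4)
    return a/255.
def bx(x0,x1,y0,y1,z0,z1): return [(x,y,z) for x in(x0,x1) for y in(y0,y1) for z in(z0,z1)]
HOLD=[bx(-45,45,-92,92,0,14),bx(45,119,-20,20,0,14)]
def circ(r,z0,z1): return [(r*np.cos(t),r*np.sin(t),z) for t in np.linspace(0,6.28,40) for z in(z0,z1)]
def fit(n,polys,p0,mask):
    f=lambda p:np.abs(fill(n,polys,[p[0],p[1],p[2]/200])-mask).sum()
    r=minimize(f,[p0[0],p0[1],p0[2]*200],method='Nelder-Mead',options=dict(initial_simplex=np.array([p0[0],p0[1],p0[2]*200])+np.array([[0,0,0],[5,0,0],[0,5,0],[0,0,5]])))
    return r.x[0],r.x[1],r.x[2]/200,r.fun
E
python3 - <<'E'
from h import *
LP=[circ(33,0,18),bx(-144,-48,-8,8,0,18),bx(-50,-30,-5,5,4,14)]
for n,hb,lb in(('top',(185,262,330,436),(200,300,240,300)),('side',(155,250,270,380),(265,330,218,325))):
    D=np.load(n+'.npz');g=D['im'].min(2);W=world(n,D['d'])
    def M(b,t): m=np.zeros(g.shape);m[b[0]:b[1],b[2]:b[3]]=(g>t)[b[0]:b[1],b[2]:b[3]];return m
    mh=M(hb,80)
    k=(W[...,2]>32)&(mh>0)&(np.hypot(W[...,0]-621,W[...,1]+68)>0); 
    h=fit(n,HOLD,(621,-68,.33),mh);print(n,'holder',np.round(h,3))
    l=fit(n,LP,(615,180,.27),M(lb,80));print(n,'loupe',np.round(l,3))
    # clip angles
    c,s=np.cos(h[2]),np.sin(h[2]); X=W[...,0]-h[0];Y=W[...,1]-h[1]; hx=c*X+s*Y;hy=-s*X+c*Y;z=W[...,2]
    for sg in(1,-1):
        q=(abs(hx)<16)&(sg*hy>32)&(sg*hy<72)&(z>24)&(z<80)
        print(' clip',sg,q.sum(),np.round(np.median(np.arctan2(z[q]-24,80-sg*hy[q])),2))
    print(' cone tip px',proj(n,(h[0],h[1],36)), 'mark px z=140',proj(n,T(h,[(60,0,140)])[0]))
    if n=='side':
        m=np.zeros(g.shape,bool);m[134:150,289:308]=1;m&=g>120
        v,u=np.nonzero(m);print(' pointer px',u.min(),u.max(),[ (x,round(v[u==x].mean(),1)) for x in np.unique(u)],'med z',np.nanmedian(z[m]),np.nanmedian(hx[m]),np.nanmedian(hy[m]))
        for zz in(138,140,142): print([np.round(proj(n,T(h,[(x,0,zz)])[0]),1).tolist() for x in(60,74,84)])
E
```

```text
top holder [ 6.22855e+02 -7.23350e+01  3.33000e-01  4.24302e+02]Traceback (most recent call last):
  File "<stdin>", line 9, in <module>
  File "h.py", line 24, in fit
    r=minimize(f,[p0[0],p0[1],p0[2]*200],method='Nelder-Mead',options=dict(initial_simplex=np.array([p0[0],p0[1],p0[2]*200])+np.array([[0,0,0],[5,0,0],[0,5,0],[0,0,5]])))
    res = _minimize_neldermead(fun, x0, args, callback, bounds=bounds,
                               **options)
    fxr = func(xr)
    fx = function(np.copy(x), *(wrapper_args + args))
  File "h.py", line 23, in <lambda>
    f=lambda p:np.abs(fill(n,polys,[p[0],p[1],p[2]/200])-mask).sum()
                      ~~~~^^^^^^^^^^^^^^^^^^^^^^^^^^^^^^
  File "h.py", line 17, in fill
    u=np.array([proj(n,x) for x in T(p,q)]); cv2.fillConvexPoly(a,cv2.convexHull(np.round(u*16).astype(np.int32)),255,cv2.LINE_AA,4)
                ~~~~^^^^^
  File "h.py", line 10, in proj
    c=manip.calibration(n);K=np.array(c['intrinsics']);p=(np.array(c['R'])@np.array(X,float)+np.array(c['t']).ravel()); q=K@p; return q[:2]/q[2]
ValueError: time passes only in moves, steps and waits
```

Careful with the scale: shifts go in shares of 40 cm and turns go in shares of 90 degrees. That gives: 34 cm / 40 = 0.85, 30 cm / 40 = 0.75.

>>> step_arm(
  commands=[
    [[0, 0, 0.125], [0, 0, 0], 0],
    [[0.1, 0.125, 0.125], [0, 0, 0], 0],
    [[0.2, 0.25, 0.125], [0, 0, 0], 0],
    [[0.3, 0.375, 0.125], [0, 0, 0], 0],
    [[0.4, 0.5, 0.125], [0, 0, 0], 0],
    [[0.5, 0.625, 0.125], [0, 0, 0], 0],
    [[0.6, 0.75, 0.125], [0, 0, 0], 0],
    [[0.675, 0.85, 0.125], [0, 0, 0], 0],
    [[0.675, 0.85, 0.125], [0, 0, 0], 0],
  ],
)

```text
clock: 1.23
tcp_pos: [434.8, -284.6, 300.2]
ee_rot: [-3.114, -0.408, -0.001]
ft_force: [-0.6, -1.6, -0.1]
width: -0.2
finger_force: 0.0
```

```bash
sed -i 's/^def cap/CAL={n:manip.calibration(n) for n in("top","side")}\ndef cap/; s/c=manip.calibration(n)/c=CAL[n]/' h.py
cat > f.py <<'E'
from h import *
LP=[circ(33,0,18),bx(-144,-48,-8,8,0,18),bx(-50,-30,-5,5,4,14)]
for n,hb,lb in(('top',(185,262,330,436),(200,300,240,300)),('side',(155,250,270,380),(265,330,218,325))):
    D=np.load(n+'.npz');g=D['im'].min(2);W=world(n,D['d'])
    def M(b,t): m=np.zeros(g.shape);m[b[0]:b[1],b[2]:b[3]]=(g>t)[b[0]:b[1],b[2]:b[3]];return m
    h=fit(n,HOLD,(621,-68,.33),M(hb,80));print(n,'holder',np.round(h,3))
    l=fit(n,LP,(615,180,.27),M(lb,80));print(n,'loupe',np.round(l,3))
    c,s=np.cos(h[2]),np.sin(h[2]); X=W[...,0]-h[0];Y=W[...,1]-h[1]; hx=c*X+s*Y;hy=-s*X+c*Y;z=W[...,2]
    for sg in(1,-1):
        q=(abs(hx)<16)&(sg*hy>32)&(sg*hy<72)&(z>24)&(z<80)
        print(' clip',sg,q.sum(),np.round(np.median(np.arctan2(z[q]-24,80-sg*hy[q])),2))
    print(' cone tip px',proj(n,(h[0],h[1],36)), 'mark px z=140',proj(n,T(h,[(60,0,140)])[0]))
    if n=='side':
        m=np.zeros(g.shape,bool);m[134:150,289:308]=1;m&=g>120
        v,u=np.nonzero(m);print(' pointer px',[ (int(x),round(v[u==x].mean(),1)) for x in np.unique(u)],'med',np.nanmedian(z[m]),np.nanmedian(hx[m]),np.nanmedian(hy[m]))
        for zz in(138,140,142): print([np.round(proj(n,T(h,[(x,0,zz)])[0]),1).tolist() for x in(60,74,84)])
E
python3 f.py
```

```text
top holder [ 6.22855e+02 -7.23350e+01  3.33000e-01  4.24302e+02]
top loupe [6.22068e+02 1.79139e+02 2.47000e-01 6.92980e+01]
 clip 1 337 0.76
 clip -1 261 0.65
 cone tip px [384.66029864 222.57390434] mark px z=140 [380.12643511 184.85678492]
side holder [ 6.23582e+02 -7.22770e+01  3.35000e-01  6.43631e+02]
side loupe [6.21730e+02 1.79321e+02 2.35000e-01 3.27941e+02]
 clip 1 437 0.78
 clip -1 92 0.61
 cone tip px [335.95173697 191.54312215] mark px z=140 [304.00095053 143.05126143]
 pointer px [(290, np.float64(141.0)), (291, np.float64(140.5)), (292, np.float64(140.5)), (293, np.float64(140.5)), (294, np.float64(141.5)), (295, np.float64(141.5)), (296, np.float64(141.5)), (297, np.float64(141.5)), (298, np.float64(142.5)), (299, np.float64(142.5)), (300, np.float64(142.5)), (301, np.float64(143.0)), (302, np.float64(143.5)), (303, np.float64(143.5)), (304, np.float64(143.0))] med 140.6890365686055 73.396838923459 2.1741298323846685
[[304.0, 143.9], [296.6, 141.9], [291.3, 140.5]]
[[304.0, 143.1], [296.6, 141.0], [291.3, 139.6]]
[[304.0, 142.2], [296.5, 140.2], [291.2, 138.8]]
```

Converted, 25.5 cm / 40 = 0.6375, 17.3 cm / 40 = 0.4325, 4 degrees / 90 = 0.0444.

>>> step_arm(
  commands=[
    [[0.075, 0.125, 0], [0, 0, 0.0222], 0],
    [[0.15, 0.225, 0], [0, 0, 0.0444], 0],
    [[0.225, 0.35, 0], [0, 0, 0.0444], 0],
    [[0.3, 0.45, 0], [0, 0, 0.0444], 0],
    [[0.375, 0.55, 0], [0, 0, 0.0444], 0],
    [[0.4325, 0.6375, 0], [0, 0, 0.0444], 0],
    [[0.4325, 0.6375, -0.125], [0, 0, 0.0444], 0],
    [[0.4325, 0.6375, -0.25], [0, 0, 0.0444], 0],
    [[0.4325, 0.6375, -0.375], [0, 0, 0.0444], 0],
    [[0.4325, 0.6375, -0.45], [0, 0, 0.0444], 0],
    [[0.4325, 0.6375, -0.45], [0, 0, 0.0444], 0],
    [[0.4325, 0.6375, -0.45], [0, 0, 0.0444], 0],
  ],
)

```text
clock: 2.72
tcp_pos: [605.7, -34.9, 121.7]
ee_rot: [3.101, 0.502, 0.002]
ft_force: [0.3, 0.4, 1.2]
width: -0.2
finger_force: 0.0
```

Converted, -7.5 cm / 40 = -0.1875, -7.2 cm / 40 = -0.18.

>>> step_arm(
  commands=[
    [[0, 0, -0.05], [0, 0, 0], 0],
    [[0, 0, -0.0875], [0, 0, 0], 0],
    [[0, 0, -0.1125], [0, 0, 0], 0],
    [[0, 0, -0.1375], [0, 0, 0], 0],
    [[0, 0, -0.155], [0, 0, 0], 0],
    [[0, 0, -0.17], [0, 0, 0], 0],
    [[0, 0, -0.18], [0, 0, 0], 0],
    [[0, 0, -0.1875], [0, 0, 0], 0],
    [[0, 0, -0.1875], [0, 0, 0], 0],
    [[0, 0, -0.1875], [0, 0, 0], 0],
  ],
)

```text
clock: 3.98
tcp_pos: [604.9, -34.3, 45.3]
ee_rot: [-3.101, -0.503, -0.0]
ft_force: [-0.0, 0.2, 0.4]
width: -0.1
finger_force: 0.0
```

Converted, -0.4 cm / 40 = -0.01, -0.3 cm / 40 = -0.0075.

>>> step_arm(
  commands=[
    [[0, 0, -0.0025], [0, 0, 0], 0],
    [[0, 0, -0.005], [0, 0, 0], 0],
    [[0, 0, -0.0075], [0, 0, 0], 0],
    [[0, 0, -0.01], [0, 0, 0], 0],
    [[0, 0, -0.01], [0, 0, 0], 0],
  ],
)

```text
clock: 4.6
tcp_pos: [605.2, -34.4, 42.6]
ee_rot: [3.101, 0.503, 0.001]
ft_force: [-4.9, 0.1, 13.3]
width: 0.1
finger_force: 6.6
```

Converted, 8 cm / 40 = 0.2, -7.9 cm / 40 = -0.1975.

>>> step_arm(
  commands=[
    [[0, 0, 0.075], [0, 0, 0], 0],
    [[0, 0, 0.175], [0, 0, 0], 0],
    [[0, 0, 0.2], [0, 0, 0], 0],
    [[0.035, -0.1, 0.2], [0, 0, 0], 0],
    [[0.07, -0.1975, 0.2], [0, 0, 0], 0],
    [[0.07, -0.1975, 0.2], [0, 0, 0], 0],
    [[0.07, -0.1975, 0.15], [0, 0, 0], 0],
    [[0.07, -0.1975, 0.1125], [0, 0, 0], 0],
    [[0.07, -0.1975, 0.0875], [0, 0, 0], 0],
    [[0.07, -0.1975, 0.0625], [0, 0, 0], 0],
    [[0.07, -0.1975, 0.045], [0, 0, 0], 0],
    [[0.07, -0.1975, 0.03], [0, 0, 0], 0],
    [[0.07, -0.1975, 0.02], [0, 0, 0], 0],
    [[0.07, -0.1975, 0.01], [0, 0, 0], 0],
    [[0.07, -0.1975, 0.005], [0, 0, 0], 0],
    [[0.07, -0.1975, 0], [0, 0, 0], 0],
    [[0.07, -0.1975, 0], [0, 0, 0], 0],
  ],
)

```text
clock: 6.72
tcp_pos: [633.0, -113.6, 42.7]
ee_rot: [3.101, 0.502, 0.0]
ft_force: [-5.8, 1.3, 12.7]
width: 0.2
finger_force: 6.6
```

Converted, 27.4 cm / 40 = 0.685, -8.8 cm / 40 = -0.22, -4.6 degrees / 90 = -0.0511.

>>> step_arm(
  commands=[
    [[0, 0, 0.1], [0, 0, 0], 0],
    [[-0.05, 0, 0.225], [0, 0, 0], 0],
    [[-0.125, 0, 0.35], [0, 0, 0], 0],
    [[-0.22, 0.075, 0.45], [0, 0, 0], 0],
    [[-0.22, 0.225, 0.45], [0, 0, -0.0222], 0.3],
    [[-0.22, 0.375, 0.45], [0, 0, -0.0511], 0.6],
    [[-0.22, 0.525, 0.45], [0, 0, -0.0511], 0.6],
    [[-0.22, 0.685, 0.45], [0, 0, -0.0511], 0.6],
    [[-0.22, 0.685, 0.45], [0, 0, -0.0511], 0.6],
    [[-0.22, 0.685, 0.45], [0, 0, -0.0511], 0.6],
  ],
)

```text
clock: 7.98
tcp_pos: [545.0, 160.3, 221.2]
ee_rot: [3.118, 0.379, -0.0]
ft_force: [-0.0, -0.1, 0.4]
width: 51.5
finger_force: 0.0
```

```bash
python3 - <<'E'
from h import *
h=(623.2,-72.3,.334);c,s=np.cos(h[2]),np.sin(h[2])
s_=manip.observe();print(s_['tcp_pos'],s_['width'])
for n in('top','side'):
    im,d=cap(n);W=world(n,d);X=W[...,0]-h[0];Y=W[...,1]-h[1]; hx=c*X+s*Y;hy=-s*X+c*Y;z=W[...,2]
    for sg in(1,-1):
        q=(abs(hx)<16)&(sg*hy>26)&(sg*hy<70)&(z<80);k=np.polyfit(sg*hy[q],z[q],1);print(n,sg,q.sum(),k,np.median(z[q]))
im=np.load('top.npz')['im'];b=np.load('side.npz')['im']
cv2.imwrite('pics/c3.png',np.hstack([cv2.resize(im[140:310,220:450],(400,300)),cv2.resize(b[95:255,215:385],(400,300))]))
E
```

```text
[544.97577798 160.31453878 221.18154098] 51.523461161335106
top 1 331 [5.17607789e-03 2.38017472e+01] 23.894262174398026
top -1 329 [-7.13117418e-03  2.42984331e+01] 23.746706918295928
side 1 326 [-3.44842328e-03  2.37463250e+01] 23.637300660173196
side -1 280 [-7.66820488e-03  2.40552327e+01] 23.767976289336204
```

View pics/c3.png

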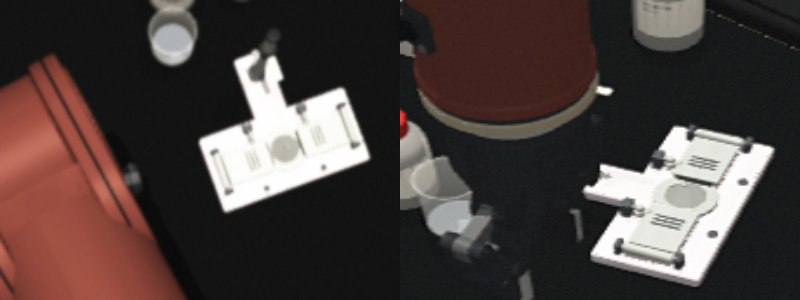

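Both flaps lie level at 24 mm, so both clips are shut. Now the loupe.

Converted, -19.9 cm / 40 = -0.4975, -19.5 cm / 40 = -0.4875.

>>> step_arm(
  commands=[
    [[0, 0, -0.15], [0, 0, 0], 0.6],
    [[0, 0, -0.3], [0, 0, 0], 0.6],
    [[0, 0, -0.4], [0, 0, 0], 0.6],
    [[0, 0, -0.4625], [0, 0, 0], 0.6],
    [[0, 0, -0.4875], [0, 0, 0], 0.6],
    [[0, 0, -0.4975], [0, 0, 0], 0.6],
    [[0, 0, -0.4975], [0, 0, 0], 0.6],
  ],
  grip_force=60,
)

```text
clock: 8.95
tcp_pos: [545.6, 160.3, 23.1]
ee_rot: [-3.119, -0.377, -0.002]
ft_force: [0.9, 0.9, 0.1]
width: 51.3
finger_force: 0.0
```

>>> step_arm(
  commands=[
    [[0, 0, 0], [0, 0, 0], 0.4],
    [[0, 0, 0], [0, 0, 0], 0.2],
    [[0, 0, 0], [0, 0, 0], 0.1],
    [[0, 0, 0], [0, 0, 0], 0],
    [[0, 0, 0], [0, 0, 0], 0],
    [[0, 0, 0], [0, 0, 0], 0],
    [[0, 0, 0], [0, 0, 0], 0],
    [[0, 0, 0], [0, 0, 0], 0],
  ],
)

```text
clock: 9.95
tcp_pos: [545.4, 160.7, 23.2]
ee_rot: [3.119, 0.378, 0.002]
ft_force: [-0.3, -0.7, 6.6]
width: 14.6
finger_force: 59.4
```

Converted, 14 cm / 40 = 0.35, 13 cm / 40 = 0.325.

>>> step_arm(
  commands=[
    [[0, 0, 0.025], [0, 0, 0], 0],
    [[0, 0, 0.075], [0, 0, 0], 0],
    [[0, 0, 0.15], [0, 0, 0], 0],
    [[0, 0, 0.25], [0, 0, 0], 0],
    [[0, 0, 0.325], [0, 0, 0], 0],
    [[0, 0, 0.35], [0, 0, 0], 0],
    [[0, 0, 0.35], [0, 0, 0], 0],
    [[0, 0, 0.35], [0, 0, 0], 0],
  ],
)

```text
clock: 10.95
tcp_pos: [544.3, 160.2, 161.1]
ee_rot: [3.119, 0.378, -0.003]
ft_force: [0.5, -1.5, -0.8]
width: 14.6
finger_force: 58.6
```

```bash
python3 - <<'E'
from h import *
s=manip.observe();print(s['tcp_pos'],s['width'],s['finger_force'],s['ft_force'],s['ee_rot'])
for n in('top','side'):
    im,d=cap(n);W=world(n,d)
    q=(np.hypot(W[...,0]-622,W[...,1]-179.5)<45)&(W[...,2]>90)&(W[...,2]<230)
    print(n,q.sum(),proj(n,(622,180,145)))
    if q.sum()>50:
        P=W[q];A=np.c_[P[:,0]-622,P[:,1]-179,np.ones(len(P))];print(np.linalg.lstsq(A,P[:,2],rcond=None)[0],cv2.minEnclosingCircle(P[:,:2].astype(np.float32)))
im=np.load('top.npz')['im'];b=np.load('side.npz')['im']
cv2.imwrite('pics/c4.png',np.hstack([cv2.resize(im[140:310,180:410],(400,300)),cv2.resize(b[125:365,65:385],(400,300))]))
E
```

```text
[544.26293862 160.1725451  161.07740547] 14.64587608895082 58.56662034988403 [ 0.46038926 -1.53969682 -0.8398898 ] [ 3.11859530e+00  3.77938315e-01 -3.00576173e-03]
top 2 [254.25654256 216.88805014]
side 1293 [230.95069185 242.39182242]
[ 1.56333540e-02 -1.27297385e-02  1.50418964e+02] ((619.2578735351562, 180.83270263671875), 33.49765396118164)
```

View pics/c4.png

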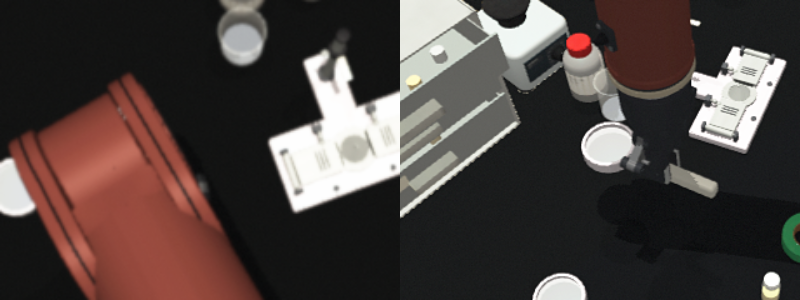

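Converted, -25.1 cm / 40 = -0.6275, -25 cm / 40 = -0.625.

>>> step_arm(
  commands=[
    [[-0.025, -0.025, 0], [0, 0, 0], 0],
    [[-0.025, -0.1, 0], [0, 0, 0], 0],
    [[-0.025, -0.175, 0], [0, 0, 0], 0],
    [[-0.025, -0.25, 0], [0, 0, 0], 0],
    [[-0.025, -0.325, 0], [0, 0, 0], 0],
    [[-0.025, -0.4, 0], [0, 0, 0], 0],
    [[-0.025, -0.475, 0], [0, 0, 0], 0],
    [[-0.025, -0.55, 0], [0, 0, 0], 0],
    [[-0.0125, -0.6, 0], [0, 0, 0], 0],
    [[0.005, -0.625, -0.0125], [0, 0, 0], 0],
    [[0.005, -0.6275, -0.02], [0, 0, 0], 0],
    [[0.005, -0.6275, -0.02], [0, 0, 0], 0],
    [[0.005, -0.6275, -0.02], [0, 0, 0], 0],
    [[0.005, -0.6275, -0.02], [0, 0, 0], 0],
  ],
)

```text
clock: 12.8
tcp_pos: [547.0, -89.9, 154.5]
ee_rot: [3.119, 0.38, 0.0]
ft_force: [-0.2, -0.9, -0.6]
width: 14.9
finger_force: 58.6
```

```bash
python3 - <<'E'
from h import *
s=manip.observe();print(s['tcp_pos'],s['width'],s['finger_force'],s['ft_force'],s['ee_rot'])
n='side';im,d=cap(n);cap('top');W=world(n,d)
X=W-np.array([623.2,-72.3,0]);r=np.hypot(X[...,0],X[...,1])
q=(r<45)&(W[...,2]>125)&(W[...,2]<165)
P=W[q];print(q.sum(),np.round(np.percentile(P[:,2],[5,25,50,75,95]),1),cv2.minEnclosingCircle(P[:,:2].astype(np.float32)))
for lo,hi in((0,24),(28,36)):
    k=q&(r>=lo)&(r<hi);P=W[k];A=np.c_[P[:,0]-623.2,P[:,1]+72.3,np.ones(len(P))]
    for _ in range(4):
        c=np.linalg.lstsq(A,P[:,2],rcond=None)[0];e=P[:,2]-A@c;g=abs(e)<2*e.std();A,P=A[g],P[g]
    print(lo,len(P),np.round(c,3))
print(proj(n,(623.2,-72.3,139)))
b=im
cv2.imwrite('pics/c5.png',cv2.resize(b[80:260,200:400],(800,600),interpolation=cv2.INTER_CUBIC) if 0 else cv2.resize(b[95:245,215:415],(800,600),interpolation=cv2.INTER_CUBIC))
E
```

```text
[546.98638332 -89.89283201 154.49072455] 14.921616696786186 58.62538754940033 [-0.18894851 -0.89335439 -0.57613284] [3.11854039e+00 3.79571948e-01 4.45252512e-04]
1109 [136.3 141.9 143.4 145.8 149.3] ((616.8798217773438, -70.53765869140625), 38.809913635253906)
0 393 [-7.00000e-03  1.60000e-02  1.43036e+02]
28 402 [ 2.70000e-02 -5.90000e-02  1.45431e+02]
[336.57727272 152.30298342]
```

View pics/c5.png

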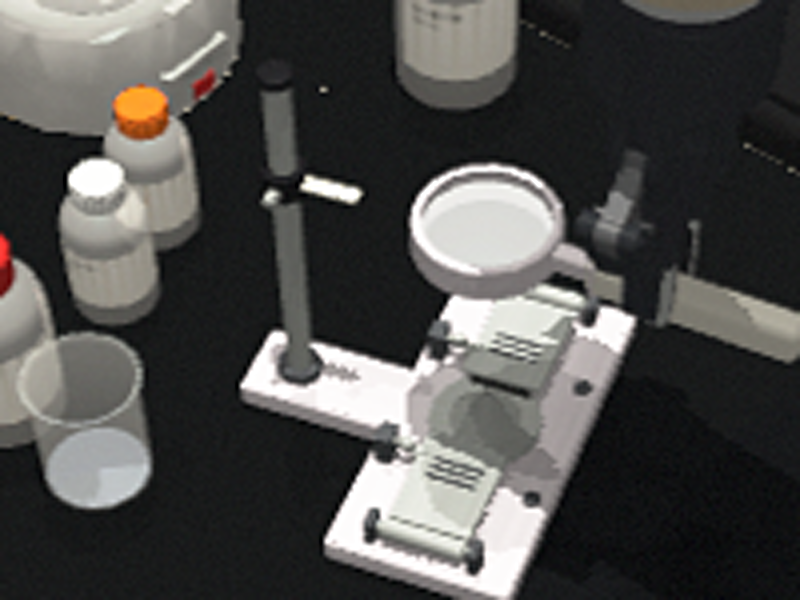

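```bash
python3 - <<'E'
from h import *
D=np.load('side.npz');im,d=D['im'],D['d'];W=world('side',d);g=im.min(2)
# loupe B lens ~ px (193,365)
def inner(cx,cy,rr=8):
    v,u=np.mgrid[:480,:640];k=np.hypot(u-cx,(v-cy)*1.2)<rr;P=W[k];return np.round(np.nanmedian(P,0),1),P.shape[0]
print('B lens surface',inner(193,362),'bench near',np.nanmedian(W[395:410,250:280,2]))
print('held',inner(336,151), 'slope')
# silhouette of held disc
m=((g>85)&(W[...,2]>122)&(W[...,2]<165)&(np.hypot(W[...,0]-622,W[...,1]+72)<42)).astype(np.uint8)
m=cv2.morphologyEx(m,cv2.MORPH_CLOSE,np.ones((5,5)))
cb=g*0;print('px bbox',cv2.boundingRect(m))
for zc in(137,139,141):
    f=lambda p:np.abs(fill('side',[circ(33,zc-9,zc+9)],[p[0],p[1],0])-m).sum()
    r=minimize(f,[622,-72],method='Nelder-Mead',options=dict(initial_simplex=[[622,-72],[627,-72],[622,-67]]));print(zc,r.x,r.fun)
    def f3(p):return np.abs(fill('side',[circ(33,p[2]-9,p[2]+9)],[p[0],p[1],0])-m).sum()
r=minimize(f3,[622,-72,139],method='Nelder-Mead',options=dict(initial_simplex=[[622,-72,139],[627,-72,139],[622,-67,139],[622,-72,145]]));print(r.x,r.fun)
# pointer again
mm=np.zeros(g.shape,bool);mm[134:150,289:308]=1;mm&=(g>120)&(W[...,2]>100);print('pointer z',np.percentile(W[mm][:,2],[10,50,90]),mm.sum())
T_=np.load('top.npz');Wt=world('top',T_['d']);k=(Wt[...,2]>100)&(Wt[...,2]<170);print('top vis',(k&(np.hypot(Wt[...,0]-623,Wt[...,1]+72)<42)).sum())
E
```

```text
B lens surface (array([584. , 325.9,  13.4]), 167) bench near 0.10809939921618567
held (array([622.8, -70.2, 143.5]), 167) slope
px bbox (317, 136, 43, 34)
137 [623.05610237 -73.42475277] 148.85098039215686
139 [621.31739807 -71.39617157] 154.90196078431373
141 [620.23281898 -69.85822887] 159.09803921568627
[ 655.34648546 -110.98636547   87.08524555] 71.10588235294117
pointer z [139.43453656 141.24538506 142.4116909 ] 50
top vis 857
```

```bash
python3 - <<'E'
from h import *
s=manip.observe();print(s['tcp_pos'],s['joint_vel'].round(4).max())
for n in('top','side'):
    D=np.load(n+'.npz');W=world(n,D['d'])
    m=((W[...,2]>122)&(W[...,2]<170)&(np.hypot(W[...,0]-622,W[...,1]+72)<42)).astype(np.uint8)
    m=cv2.morphologyEx(cv2.morphologyEx(m,cv2.MORPH_CLOSE,np.ones((5,5))),cv2.MORPH_OPEN,np.ones((9,9)))
    a=fill(n,[circ(33,130,148)],[623.2,-72.3,0])
    v,u=np.nonzero(m);print(n,m.sum(),a.sum(),'box',cv2.boundingRect(m),'exp',cv2.boundingRect((a>.5).astype(np.uint8)))
    c=W[m>0];print(np.median(c,0))
E
```

```text
[546.98305131 -90.17126334 154.46934109] 0.0031
top 843 1130.3803921568629 box (374, 198, 30, 35) exp (373, 196, 38, 38)
[nan nan nan]
side 1079 1202.5960784313725 box (317, 137, 39, 33) exp (317, 135, 40, 36)
[nan nan nan]
```

Converted, -0.05 cm / 40 = -0.0013.

>>> step_arm(
  commands=[
    [[0, -0.0013, 0], [0, 0, 0], 0],
    [[0, -0.0013, 0], [0, 0, 0], 0],
    [[0, -0.0013, 0], [0, 0, 0], 0],
    [[0, -0.0013, 0], [0, 0, 0], 0],
    [[0, -0.0013, 0], [0, 0, 0], 0],
    [[0, -0.0013, 0], [0, 0, 0], 0],
    [[0, -0.0013, 0], [0, 0, 0], 0],
    [[0, -0.0013, 0], [0, 0, 0], 0],
  ],
)

```text
clock: 13.9
tcp_pos: [546.9, -91.0, 154.3]
ee_rot: [-3.119, -0.378, 0.0]
ft_force: [1.1, 0.2, -1.1]
width: 14.4
finger_force: 58.6
```

```bash
python3 -c "
from bench import manip
s=manip.observe();print(s['tcp_pos'],abs(s['joint_vel']).max(),s['finger_force'])
print(manip.job_done())"
```

```text
[546.91721937 -90.99241901 154.30522302] 0.0018891890612856657 58.62603843212128
the job is handed in; nothing more can be done
None
```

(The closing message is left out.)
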